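# Used test cassette into the bench pedal bin

### The job

Throw the used test cassette from the steel tray into the small pedal bin: press the pedal down and slide it under the catch so that the lid stays up by itself, drop the cassette in, then free the pedal again and ease it all the way up so that the lid closes without slamming. Do not touch the lid, do not force the pedal (under 20 N is plenty, 25 N bends it), and leave the forceps in the tray and the vial beside the bin where they are.

Things in the scene. Friction and masses are not known exactly. Their poses are not given: they have to be found in the camera images.
- bin: round bench-top pedal bin, fixed: aluminium shell 185 mm across on a black plinth, rim 195 mm high. Origin: centre of its underside on the table; x points from the pedal to the back (the lid's hinge), y to the left for one facing the pedal, z up. The lever leaves the plinth in front and passes a steel catch plate 125 mm before the centre, up to 95 mm high; a flat foot reaches 170 mm before the centre
- bin_mouth (a point): centre of the bin's mouth at rim height, 195 mm above the table; axes as the bin's. The mouth is 175 mm wide; the floor inside is 123 mm below it. The lid, when up, stands within 0.35 rad of upright on the back edge; leaning forward, its top stays 25 mm or more behind the mouth's centre. Drop things 20 to 40 mm before the centre (bin's -x) to keep clear of it
- tread (a point): centre of the top of the pedal's black tread, moving with it: 46 mm (x) by 68 mm (y) between side lips 8 mm high. At rest 100 mm high and 203 mm before the bin's centre; in the catch 38 to 58 mm. Pressing takes 2 to 6 N until a sprung buffer is met, then 2 to 3 N more per mm: past 13 or 14 N the lever clears the catch and slides; 15 to 18 N is right, 25 N too much
- pedal (a joint): angle of the pedal lever (steel bar 12 mm wide with the tread on its end), rad: 0 at rest, grows as it is pressed, 0.17 to 0.24 in the catch; it turns about a shaft 260 mm behind the tread, 35 mm up; sprung upward. The catch plate is screwed on at a height that differs by up to 10 mm (15 mm at the tread) from bin to bin and is not reported: find the buffer by feel
- pedal_shift (a joint): sideways shift of the pedal along its shaft, m, along the bin's +y (left for one facing the pedal): 0 in the free slot, 0.026 at the end under the catch. The slot has 4 mm of play. It stays where left; sliding it on the buffer takes 6 to 10 N. A lip keeps it at 0.020 or more under the catch until the pedal is pressed onto the buffer again; the plate bars the way unless the pedal is fully down
- lid (a joint): lid's angle, rad: 0 shut, grows as it opens, about 28 rad per metre of tread travel; 1.2 to 1.7 when the catch holds the pedal. If the pedal is let go the lid falls and slams; lowered evenly in 2 s or more it closes softly
- lid_hinge (a point): hinge of the bin's domed steel lid, 191 mm across, 23 mm high; the point lies on the hinge axis, 93 mm behind the bin's centre and 195 mm up (its front edge 187 mm before that). Swings up and back; not to be touched
- cassette_mid (a point): centre of the used test cassette, a flat white plastic slab 72 x 24 x 9 mm lying in the steel tray (floor 3 mm thick, rim 27 mm high), the only one there; x along its length, y across it (grip there), z up
- cassette: the same cassette; origin under its centre, axes as above
- forceps: steel forceps 118 x 18 x 9 mm lying in the tray, x along its length; bystander, leave it
- vial_1: capped sample vial standing left of the bin, 23 mm across, 72 mm tall; origin under its centre; bystander, leave it

How it is judged:
By the outcome, as a careful person would: the job done as asked, in the order asked, and still so for the second after the job is handed in, with the robot touching nothing.
It also fails if it takes over 70 s, if anything falls off the work surface, if the arm or the gripper's body presses on something with over 40 N, if the wrist force passes 120 N, or if a joint passes its speed limit or range.

### The arm

A 6-joint arm with a two-finger parallel gripper is mounted at the origin on a cart in front of the work surface, level with it; the furniture and walls round the work are solid. World frame = base frame: x ahead of the robot, y to its left, z up, the work surface at z = 0. Lengths are in mm, angles in rad, forces in N, time in s.
With the tool pointing down it reaches from about 350 to 775 mm from the base axis. Payload 7.3 kg.
Tool frame: the origin (TCP) lies on the centre line of the jaws, within the pads' length; the fingertips stand 17 mm ahead of it and the grasp point (between the pads) lies 2 mm behind it (bot.nose_length is the distance from the TCP to the fingertips, in mm); z points along the fingers, x is the direction in which the jaws open and shut, and the axes are right-handed (so a half turn about z gives the same grasp; the last joint's range is limited). The gripper opens to 92 mm and grips with 3 to 60 N. Pads are 19 mm wide; open, the fingers measure 130 mm over their backs; the gripper's body (75 mm by 190 mm) begins 47 mm behind the grasp point.
Start: joints at [1.099, 0.342, 1.524, -0, 1.275, -0.146], TCP at [168.02, 497.406, 243.741] pointing down, gripper open.
Joint ranges: [-2.53, 2.53], [-0.77, 2.02], [0.04, 2.7], [-1, 4.14], [0.28, 2.66], [-3.11, 3.11]. Speed limits (rad/s): [2.57, 2.57, 3.14, 3.14, 3.14, 3.14].

### API

Orientations are given as [roll, pitch, yaw] about the fixed x, y, z axes, in that order (R = Rz(yaw) Ry(pitch) Rx(roll)).
In Python, from plant import bot gives the robot as it stands.
- The arm moves only by the tool apply_moves, never from a script. Its argument "targets" is a list that holds one entry, the list of rows, each a list of 5 numbers: the opening, from -1 (shut) to 1 (fully open), then the shift along the tool's x, y, z in mm, then the turn about the tool's z in degrees. In form: [[[hand, dx, dy, dz, turn], ...]]. A call has 1 to 12 rows; each row shifts and turns the commanded pose from where the row before left it, along the tool's axes as they then stand; what a row does not reach is not made up. A row lasts 1/10 s, in which the tool goes at most 50 mm and 8.59 degrees, less where a joint would pass 70% of its speed; a pose out of reach is approached as far as the arm can. A call with a gripper value outside its range is refused whole. The fingers move at their own pace and stop on an object; the grip force is fixed at half the most. Time passes only in rows, so rows that do not move let the fingers close. It gives the time, the measured TCP pose, the force and the opening at its end, in the units of the state.
- bot.state(): the state, without advancing time (a new reading comes with each control period).
- bot.grab_frame(name): name is "scene" or "top" or "wrist"; returns (picture, depth): 420x560x3 uint8, red, green, blue; 420x560 float32, mm along the optical axis (not along the pixel's ray), 0 where there is no reading.
- bot.get_calibration(name): a dict with "intrinsics" (3x3 intrinsics, pixels), "world_to_cam" (4x4, takes a point from world to camera coordinates); the wrist camera has in their place "mount" (4x4, takes a point from camera to tool coordinates, whose origin is the TCP and whose axes are the tool frame's). Camera axes: x right, y down, z forward; pixel columns grow to the right and rows downward; lengths in mm; the calibration is good to about 2 mm. A picture is of the moment at which its call begins: read the wrist's pose just before it. get_calibration takes no time and is no camera call.
- bot.hand_in(): hands the job in, once; it reports no verdict.
The state is a dict: "clock": time; "joint_pos": joint angles; "joint_velocities": joint speeds; "joint_torque": joint torques, N m; "ee_pos": TCP position; "ee_rot": TCP orientation; "force": force on the tool from outside, world axes, zero at the start; "wrist_torque": the same for the moment, N m; "gripper_width": opening from 0.0 (shut) to 1.0 (fully open).
Only numpy, scipy, OpenCV 4.12 (cv2) and the standard library are available. Lean on these libraries where they do the work, as an engineer would, in place of code of your own. Each camera call takes 0.05 s, during which the arm holds its last target.

## Working session

There is one attempt and no reset: what is moved stays moved. The work goes in short steps, Python scripts to look and compute and a tool call to move; the robot and the scene stay as the last step left them, time stands still between calls to the robot, and variables do not carry over. Pictures are saved under pics/ and viewed, and the job is handed in when it is done.

Besides the shell and the picture viewer there is one more tool, called as name([rows], argument=value, ...), one row to a line, values as JSON. apply_moves: Moves the arm, as the interface text tells. Its arguments: {"type":"object","properties":{"targets":{"type":"array","items":{"type":"array","items":{"type":"array","items":{"type":"number"}}}}},"required":["targets"]}

```bash
mkdir -p pics; ls; python3 - <<'E'
from plant import bot
import cv2,numpy as np
print(bot.state())
for n in ["scene","top","wrist"]:
    c=bot.get_calibration(n);print(n,{k:np.round(v,3).tolist() for k,v in c.items()})
    p,d=bot.grab_frame(n)
    cv2.imwrite(f"pics/{n}0.png",p[:,:,::-1]);np.save(f"pics/{n}0.npy",d)
E
```

```text
pics
{'clock': 0.0, 'joint_pos': array([ 1.09895683e+00,  3.42726902e-01,  1.52499680e+00,  1.19426965e-05,
        1.27539876e+00, -1.46019983e-01]), 'joint_velocities': array([ 0.00076521,  0.0002341 ,  0.00033736,  0.00048136,  0.0005886 ,
       -0.00216383]), 'joint_torque': array([-6.57555938e-04, -4.31247926e+01, -2.44217259e+01,  7.16242706e-02,
        5.59324678e-02, -8.64664526e-05]), 'ee_pos': array([167.85948796, 497.04915343, 243.0498312 ]), 'ee_rot': array([-3.14135877e+00,  1.51185936e-03,  1.24497350e+00]), 'force': array([ 0.23364134,  0.47259239, -0.22986022]), 'wrist_torque': array([-0.01665429, -0.01422418, -0.02410187]), 'gripper_width': 0.9997318913938876}
scene {'intrinsics': [[402.955, 0.0, 274.611], [0.0, 402.955, 212.62], [0.0, 0.0, 1.0]], 'world_to_cam': [[0.881, -0.472, -0.021, -526.953], [-0.248, -0.425, -0.871, 269.468], [0.402, 0.773, -0.491, 1152.082], [0.0, 0.0, 0.0, 1.0]]}
top {'intrinsics': [[417.965, 0.0, 278.461], [0.0, 417.965, 202.724], [0.0, 0.0, 1.0]], 'world_to_cam': [[0.406, -0.914, 0.015, -232.011], [-0.714, -0.328, -0.619, 493.95], [0.57, 0.24, -0.786, 1103.227], [0.0, 0.0, 0.0, 1.0]]}
wrist {'intrinsics': [[335.248, 0.0, 282.766], [0.0, 335.248, 211.535], [0.0, 0.0, 1.0]], 'mount': [[1.0, -0.001, -0.0, 0.257], [0.001, 0.966, 0.259, -69.843], [0.0, -0.259, 0.966, -142.012], [0.0, 0.0, 0.0, 1.0]]}
```

View pics/scene0.png

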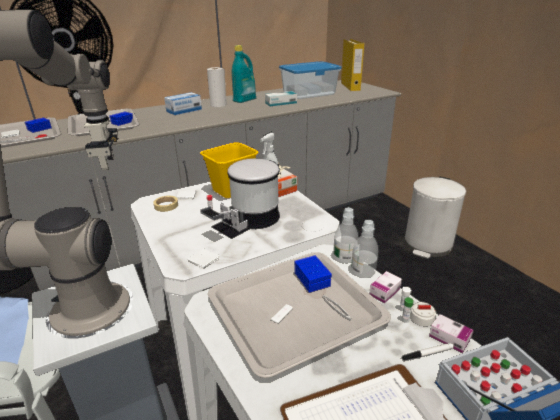

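View pics/top0.png

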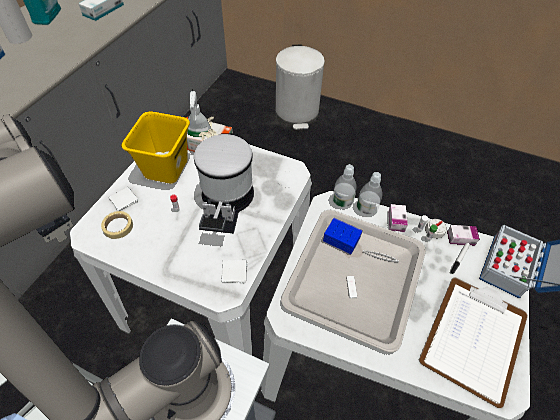

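View pics/wrist0.png

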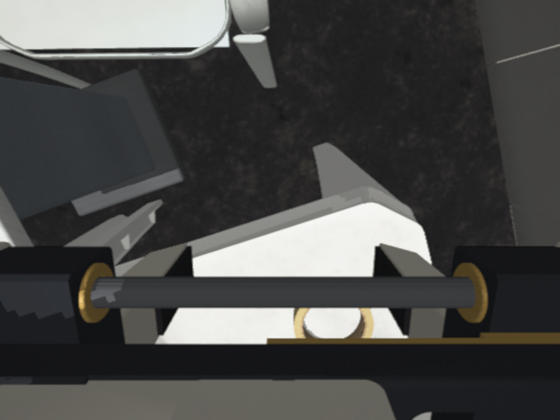

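The top view shows the bin at about (224,170) with its pedal near (215,215), the vial at (174,202), the cassette at (352,287) and the forceps at (380,257).

```bash
cat > h.py <<'E'
import numpy as np,cv2
from plant import bot
def cloud(n,d):
    c=bot.get_calibration(n);K=c["intrinsics"];v,u=np.mgrid[0:420,0:560]
    P=np.stack([(u-K[0,2])/K[0,0]*d,(v-K[1,2])/K[1,1]*d,d],-1)
    T=np.linalg.inv(c["world_to_cam"]);W=P@T[:3,:3].T+T[:3,3]
    W[d<=0]=np.nan
    return W
E
python3 - <<'E'
from h import *
for n in ["top","scene"]:
    W=cloud(n,np.load(f"pics/{n}0.npy"));np.save(f"pics/W{n}.npy",W)
    p=cv2.imread(f"pics/{n}0.png")
    x0,y0=(110,110) if n=="top" else (130,130)
    cv2.imwrite(f"pics/{n}_crop.png",cv2.resize(p[y0:y0+150,x0:x0+190],None,fx=4,fy=4,interpolation=cv2.INTER_CUBIC))
    x0,y0=(290,205) if n=="top" else (230,240)
    cv2.imwrite(f"pics/{n}_crop2.png",cv2.resize(p[y0:y0+130,x0:x0+150],None,fx=4,fy=4,interpolation=cv2.INTER_CUBIC))
W=np.load("pics/Wtop.npy")
for u,v in [(224,150),(224,190),(215,226),(215,215),(174,200),(352,287),(380,257),(230,270),(340,320)]: print(u,v,np.round(W[v,u]))
from scipy.optimize import least_squares
for n in ["top","scene"]:
    W=np.load(f"pics/W{n}.npy").reshape(-1,3)
    m=(W[:,2]>110)&(W[:,2]<188)&(np.hypot(W[:,0]-W[0,0]*0-0,W[:,1])<900)
    Q=W[m];
    import collections
    c0=np.load("pics/Wtop.npy")[170,224][:2]
    Q=Q[np.hypot(*(Q[:,:2]-c0).T)<170]
    r=least_squares(lambda p:np.hypot(Q[:,0]-p[0],Q[:,1]-p[1])-p[2],[*c0,92],loss='soft_l1',f_scale=2)
    print(n,len(Q),r.x, np.median(abs(r.fun)))
E
```

```text
224 150 [637. 225. 219.]
224 190 [554. 189. 126.]
215 226 [430. 156. 103.]
215 215 [476. 183.  88.]
174 200 [487. 350.  66.]
352 287 [ 456. -298.   12.]
380 257 [ 594. -348.   14.]
230 270 [356.  71.   7.]
340 320 [ 347. -298.   -2.]
top 759 [634.33501581 230.57379333  90.04196524] 1.0522123629710194
scene 886 [635.27534545 230.32672041  90.17189385] 1.46788747283086
```

```bash
ls pics
```

```text
Wscene.npy
Wtop.npy
scene0.npy
scene0.png
scene_crop.png
scene_crop2.png
top0.npy
top0.png
top_crop.png
top_crop2.png
wrist0.npy
wrist0.png
```

View pics/top_crop.png

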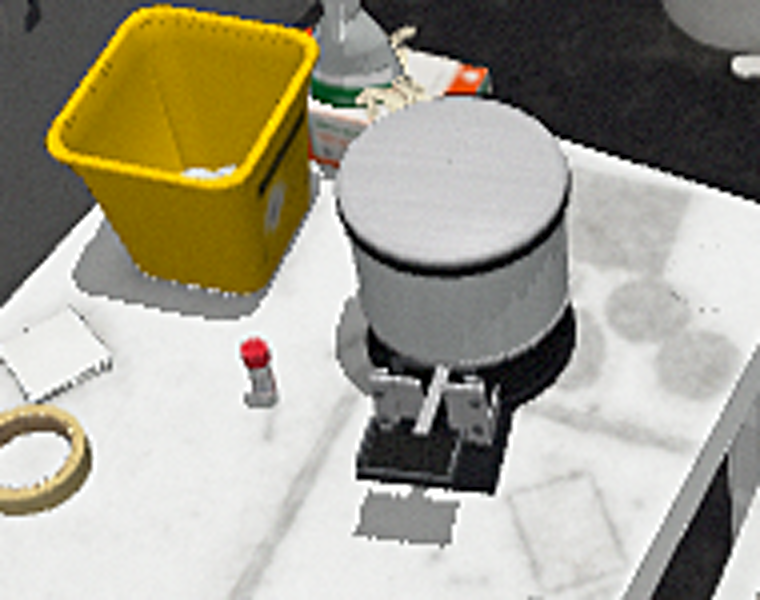

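View pics/scene_crop.png

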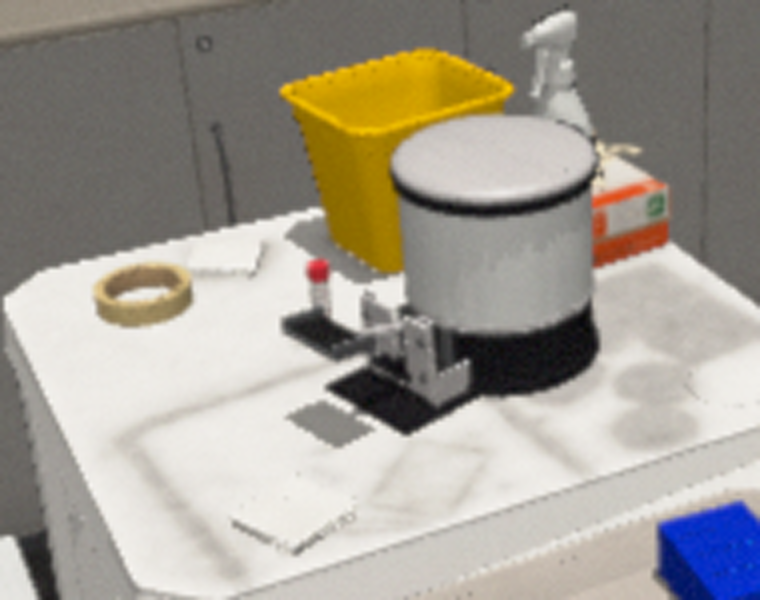

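View pics/top_crop2.png

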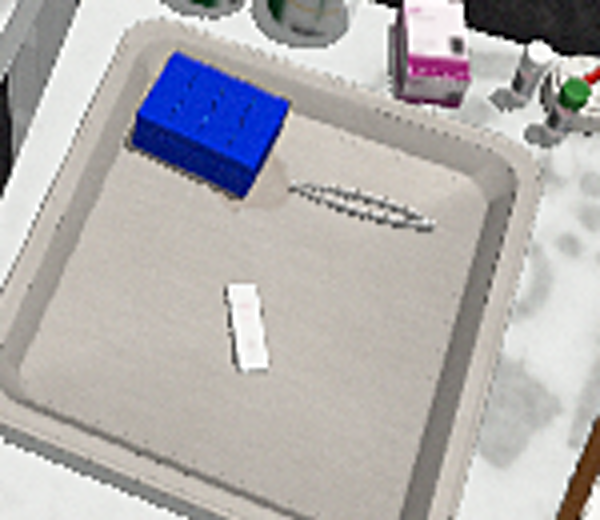

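Top: the tread is at crop (410,450), the catch plates at (400,400) and (470,410), and the cassette at crop2 (247,327). Next I measure the tread, cassette, forceps and vial.

```bash
python3 - <<'E'
from h import *
c=np.array([634.8,230.5])
for n in ["top","scene"]:
    W=np.load(f"pics/W{n}.npy");p=cv2.imread(f"pics/{n}0.png").astype(int)
    r=np.hypot(W[...,0]-c[0],W[...,1]-c[1])
    m=(W[...,2]>88)&(W[...,2]<118)&(r>172)&(r<250)&(W[...,0]<c[0])
    # exclude others
    m&=np.hypot(W[...,0]-445,W[...,1]-155)<90
    Q=W[m]; print(n,"tread",len(Q),np.round(Q.mean(0),1),np.round(np.median(Q[:,2]),1), cv2.minAreaRect(Q[:,:2].astype(np.float32)))
    d=c-Q[:,:2].mean(0); print(" yaw",np.arctan2(d[1],d[0]),"dist",np.hypot(*d))
    # cassette
    br=p.min(-1)
    m=(np.hypot(W[...,0]-456,W[...,1]+298)<70)&(br>225)&(W[...,2]<30)
    Q=W[m].astype(np.float32); print(" cass",m.sum(),Q.mean(0),cv2.minAreaRect(Q[:,:2]))
    lam=np.linalg.eigh(np.cov(Q[:,:2].T)); print("  axis",lam[1][:,1],np.arctan2(lam[1][1,1],lam[1][0,1]))
    m=(np.hypot(W[...,0]-487,W[...,1]-350)<40)&(W[...,2]>15)
    Q=W[m]; print(" vial",m.sum(),Q.mean(0),Q.max(0),Q.min(0))
    # tray floor
    m=(abs(W[...,0]-456)<60)&(abs(W[...,1]+298)<60)&(br<220)
    print(" floor",np.median(W[m][:,2]))
    m=(np.hypot(W[...,0]-445,W[...,1]+298)<190)&(W[...,2]>20)&(W[...,2]<35)
    Q=W[m];print(' rim',Q.min(0),Q.max(0))
    m=(np.hypot(W[...,0]-456,W[...,1]+298)<250)&(p[...,0]>p[...,2]+60)
    Q=W[m];print(' blue',Q.min(0),Q.max(0))
E
```

```text
top tread 305 [436.8 170.2 101.3] 101.0 ((442.59552001953125, 171.50662231445312), (53.421627044677734, 77.8239517211914), 17.583782196044922)
 yaw 0.295649085395989 dist 207.01586876610142Traceback (most recent call last):
  File "<stdin>", line 14, in <module>
cv2.error: OpenCV(4.12.0) /io/opencv/modules/imgproc/src/convhull.cpp:143: error: (-215:Assertion failed) total >= 0 && (depth == CV_32F || depth == CV_32S) in function 'convexHull'
```

```bash
python3 - <<'E'
from h import *
c=np.array([634.8,230.5])
for n in ["top","scene"]:
    W=np.load(f"pics/W{n}.npy");p=cv2.imread(f"pics/{n}0.png").astype(int)
    r=np.hypot(W[...,0]-c[0],W[...,1]-c[1])
    m=(W[...,2]>88)&(W[...,2]<118)&(r>172)&(r<250)&(np.hypot(W[...,0]-445,W[...,1]-165)<90)
    Q=W[m].astype(np.float32);print(n,"tread",len(Q),Q.mean(0),cv2.minAreaRect(Q[:,:2]))
    d=c-Q[:,:2].mean(0); print(" yaw",np.arctan2(d[1],d[0]),"dist",np.hypot(*d))
    br=p.min(-1); near=np.hypot(W[...,0]-456,W[...,1]+298)<60
    t=np.median(br[near])+18; print(" thr",t,br[near].max())
    m=near&(br>t)&(W[...,2]<30)
    k,l,s,ce=cv2.connectedComponentsWithStats(m.astype(np.uint8));m=l==1+s[1:,4].argmax()
    Q=W[m].astype(np.float32); print(" cass",m.sum(),Q.mean(0),cv2.minAreaRect(Q[:,:2]))
    v=np.linalg.eigh(np.cov(Q[:,:2].T))[1][:,1]; print("  axis",v,np.arctan(v[1]/v[0]))
    m=(np.hypot(W[...,0]-487,W[...,1]-350)<40)&(W[...,2]>15)
    Q=W[m]; print(" vial",m.sum(),Q.mean(0),Q.max(0),Q.min(0))
    m=near&(br<t); print(" floor",np.median(W[m][:,2]))
    m=(abs(W[...,2]-26)<5)&(abs(W[...,0]-480)<240)&(abs(W[...,1]+300)<220)
    Q=W[m];print(' rim',np.percentile(Q,2,0),np.percentile(Q,98,0))
    m=(np.hypot(W[...,0]-456,W[...,1]+298)<250)&(p[...,0]>p[...,2]+60)
    Q=W[m];print(' blue',np.percentile(Q,2,0),np.percentile(Q,98,0))
E
```

```text
Traceback (most recent call last):
cv2.error: OpenCV(4.12.0) /io/opencv/modules/imgproc/src/convhull.cpp:143: error: (-215:Assertion failed) total >= 0 && (depth == CV_32F || depth == CV_32S) in function 'convexHull'
```

```bash
python3 - <<'E'
from h import *
c=np.array([634.8,230.5])
R=lambda Q: cv2.minAreaRect(np.ascontiguousarray(Q[:,:2],dtype=np.float32))
for n in ["top","scene"]:
    W=np.load(f"pics/W{n}.npy");p=cv2.imread(f"pics/{n}0.png").astype(int)
    r=np.hypot(W[...,0]-c[0],W[...,1]-c[1])
    m=(W[...,2]>88)&(W[...,2]<118)&(r>172)&(r<250)&(np.hypot(W[...,0]-445,W[...,1]-165)<90)
    Q=W[m].astype(np.float32);print(n,"tread",len(Q),Q.mean(0),R(Q))
    d=c-Q[:,:2].mean(0); print(" yaw",np.arctan2(d[1],d[0]),"dist",np.hypot(*d))
    br=p.min(-1); near=np.hypot(W[...,0]-456,W[...,1]+298)<60
    t=np.median(br[near])+18; print(" thr",t,br[near].max())
    m=near&(br>t)&(W[...,2]<30)
    k,l,s,ce=cv2.connectedComponentsWithStats(m.astype(np.uint8));m=l==1+s[1:,4].argmax()
    Q=W[m].astype(np.float32); print(" cass",m.sum(),Q.mean(0),R(Q))
    v=np.linalg.eigh(np.cov(Q[:,:2].T))[1][:,1]; print("  axis",v,np.arctan(v[1]/v[0]))
    m=(np.hypot(W[...,0]-487,W[...,1]-350)<40)&(W[...,2]>15)
    Q=W[m]; print(" vial",m.sum(),Q.mean(0),Q.max(0),Q.min(0))
    m=near&(br<t); print(" floor",np.median(W[m][:,2]))
    m=(abs(W[...,2]-26)<5)&(abs(W[...,0]-480)<240)&(abs(W[...,1]+300)<220)
    Q=W[m];print(' rim',np.percentile(Q,2,0),np.percentile(Q,98,0))
    m=(np.hypot(W[...,0]-456,W[...,1]+298)<250)&(p[...,0]>p[...,2]+60)
    Q=W[m];print(' blue',np.percentile(Q,2,0),np.percentile(Q,98,0))
E
```

```text
top tread 305 [436.76584 170.18367 101.33237] ((442.59552001953125, 171.50662231445312), (53.421627044677734, 77.8239517211914), 17.583782196044922)
 yaw 0.29564908695910164 dist 207.01591419898315
 thr 198.0 255
 cass 152 [ 459.86905  -295.76324     9.727466] ((459.8334045410156, -295.86468505859375), (72.88373565673828, 22.389619827270508), 26.662870407104492)
  axis [-0.90054807 -0.43475645] 0.44976781726469267
 vial 89 [491.9014197  354.73202676  52.20622705] [505.13155378 370.36828387  75.13539388] [484.21272008 347.09666543  16.20843651]
 floor -0.083499029955874
 rim [ 303.07369442 -473.58961359   21.37743118] [ 700.76733079 -115.80310114   29.8160936 ]
 blue [ 571.52538226 -261.51322622    8.92394493] [ 647.61772082 -160.56239378   56.86399083]
scene tread 183 [437.50226  167.17451  101.452995] ((440.0579833984375, 169.13160705566406), (47.47044372558594, 83.85706329345703), 17.658493041992188)
 yaw 0.31057721453149034 dist 207.2112833780107
 thr 191.0 237
 cass 167 [ 459.2004   -298.393       9.418367] ((463.58740234375, -295.69866943359375), (78.88827514648438, 25.177127838134766), 25.744314193725586)
  axis [-0.90303092 -0.42957555] 0.4440226972966916
 vial 62 [494.62185658 352.30964952  51.51724228] [507.67799761 364.78407615  74.09022775] [484.29934283 342.48899094  16.4162905 ]
 floor 0.8459182183065082
 rim [ 303.97979416 -476.09121088   21.50390829] [ 701.68997505 -117.28702259   28.76800227]
 blue [ 572.85436657 -266.33443811    7.54532109] [ 646.58168854 -164.84270833   54.94100408]
```

apply_moves([
  [[-0.56,0,0,0,-7.2],[-0.56,0,0,0,-7.2],[-0.56,0,0,0,-7.2],[-0.56,0,0,0,-7.2],[-0.56,0,0,0,-7.2],[-0.56,-20,8,4,0],[-0.56,-34,14,6,0],[-0.56,-34,14,6,0],[-0.56,-34,14,6,0],[-0.56,-34,14,6,0],[-0.56,-34,14,6,0],[-0.56,-34,14,6,0]],
])

```text
clock: 1.35
ee_pos: [323.2, 309.7, 203.4]
ee_rot: [-3.142, -0.0, 1.874]
force: [0.6, 0.7, -0.1]
gripper_width: 0.221
```

apply_moves([
  [[-0.56,-34,14,6,0],[-0.56,-34,14,6,0],[-0.56,-34,14,6,0],[-0.56,-34,14,6,0],[-0.56,-25,10,6,0],[-0.56,-10,4,3,0],[-0.56,0,0,0,0],[-0.56,0,0,0,0]],
])

```text
clock: 2.15
ee_pos: [439.7, 169.2, 170.7]
ee_rot: [-3.141, -0.001, 1.873]
force: [-0.5, 0.7, 0.1]
gripper_width: 0.219
```

```bash
cat >> h.py <<'E'
from scipy.spatial.transform import Rotation as Ro
def delta(goal,s=None):
    s=s or bot.state(); R=Ro.from_euler('xyz',s['ee_rot']).as_matrix()
    return R.T@(np.array(goal)-s['ee_pos'])
def st():
    s=bot.state();print('t',round(s['clock'],2),'pos',np.round(s['ee_pos'],1),'rot',np.round(s['ee_rot'],3),'F',np.round(s['force'],1),'w',round(s['gripper_width'],3));return s
E
python3 - <<'E'
from h import *
st();print(delta([441.1,169.9,165]))
for n in ["wrist","top","scene"]:
    p,d=bot.grab_frame(n);cv2.imwrite(f"pics/{n}1.png",p[:,:,::-1]);np.save(f"pics/{n}1.npy",d)
p=cv2.imread("pics/top1.png")[110:260,110:300];cv2.imwrite("pics/top1c.png",cv2.resize(p,None,fx=4,fy=4,interpolation=cv2.INTER_CUBIC))
E
```

```text
t 2.15 pos [439.7 169.2 170.7] rot [-3.141e+00 -1.000e-03  1.873e+00] F [-0.5  0.7  0.1] w 0.219
[0.29072881 1.53787959 5.68652724]
```

View pics/wrist1.png

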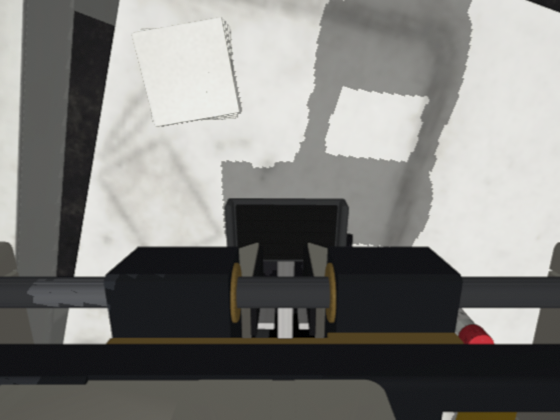

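View pics/top1c.png

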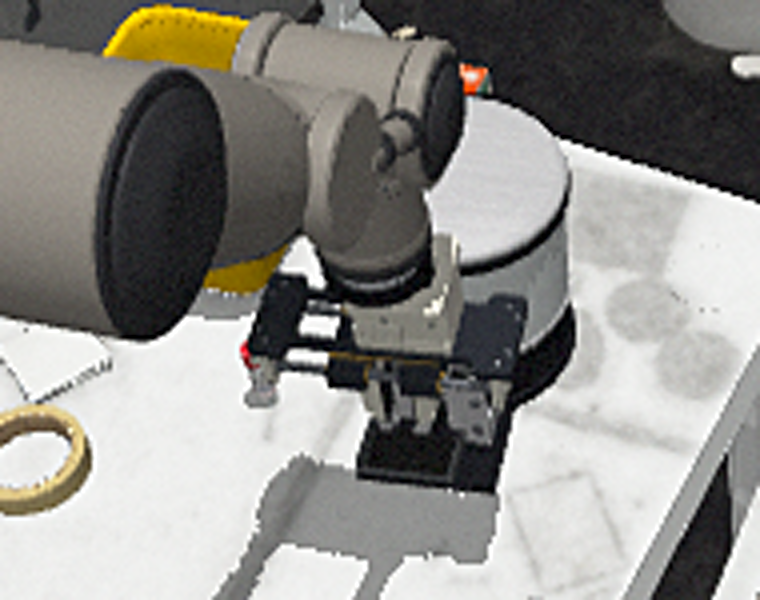

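The wrist view has the tread at columns 228–347, centre 287. The fingers are symmetric about 284, so they are centred on the lever. The top view shows the wrist in front of the bin in the image, so I check its clearance to the lid.

View pics/scene1.png

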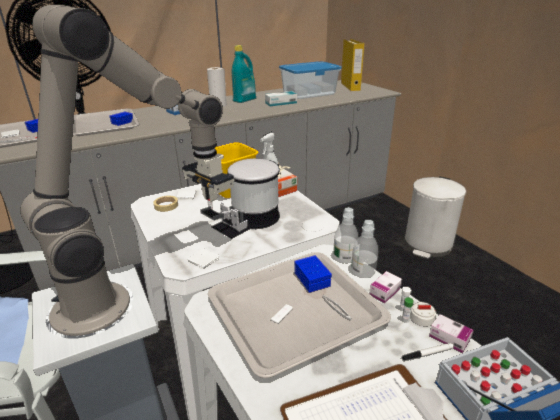

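```bash
python3 - <<'E'
from h import *
a=np.array([634.8,230.5]);ex=np.array([np.cos(.303),np.sin(.303)]);ey=np.array([-ex[1],ex[0]])
for n in ["top","scene"]:
    W=cloud(n,np.load(f"pics/{n}1.npy"));D=W[...,:2]-a
    B=np.stack([D@ex,D@ey,W[...,2]],-1)
    m=(B[...,2]>225)&(B[...,0]>-190)&(B[...,0]<130)&(abs(B[...,1])<130)
    Q=B[m];print(n,m.sum())
    for z in range(225,600,50):
        q=Q[(Q[:,2]>=z)&(Q[:,2]<z+50)]
        if len(q):print(z,len(q),np.round(np.percentile(q[:,0],[1,99])),np.round(np.percentile(q[:,1],[1,99])))
E
```

```text
top 330
225 186 [-190. -169.] [-95.  92.]
275 49 [-189. -168.] [-51. -32.]
325 2 [-190. -187.] [-35. -35.]
475 93 [-190. -170.] [-67.  54.]
scene 317
225 90 [-189. -169.] [-98.  89.]
275 52 [-189. -171.] [-53. -21.]
325 33 [-190. -170.] [-36. -11.]
375 22 [-189. -177.] [-36. -26.]
425 55 [-190. -167.] [-71. -60.]
475 65 [-190. -166.] [-71.  48.]
```

The arm is well clear of the lid's sweep. I descend.

apply_moves([
  [[-0.56,0,1,12,0],[-0.56,0,1,12,0],[-0.56,0,0,12,0],[-0.56,0,0,8,0],[-0.56,0,0,4,0],[-0.56,0,0,3,0],[-0.56,0,0,3,0],[-0.56,0,0,3,0],[-0.56,0,0,0,0]],
])

```text
clock: 3.2
ee_pos: [442.3, 169.2, 113.7]
ee_rot: [3.141, -0.0, 1.873]
force: [-0.1, -0.5, 1.9]
gripper_width: 0.218
```

apply_moves([
  [[-0.56,0,-0.6,3,0],[-0.56,0,-0.6,3,0],[-0.56,0,-0.6,3,0],[-0.56,0,-0.5,3,0],[-0.56,0,-0.5,3,0],[-0.56,0,-0.5,3,0],[-0.56,0,-0.4,3,0],[-0.56,0,-0.4,3,0],[-0.56,0,0,0,0]],
])

```text
clock: 4.1
ee_pos: [438.1, 167.9, 89.3]
ee_rot: [-3.141, -0.0, 1.873]
force: [-2.2, -0.0, 4.1]
gripper_width: 0.221
```

Tread at about 72 mm, 4 N. Smaller steps now.

apply_moves([
  [[-0.56,0,-0.3,2,0],[-0.56,0,-0.3,2,0],[-0.56,0,-0.3,2,0],[-0.56,0,-0.2,2,0],[-0.56,0,0,0,0]],
])

```text
clock: 4.6
ee_pos: [437.2, 167.6, 81.5]
ee_rot: [-3.141, -0.0, 1.873]
force: [-2.1, -0.2, 4.2]
gripper_width: 0.219
```

apply_moves([
  [[-0.56,0,-0.2,2,0],[-0.56,0,-0.2,2,0],[-0.56,0,0,0,0]],
])

```text
clock: 4.9
ee_pos: [436.9, 167.5, 77.5]
ee_rot: [-3.141, -0.0, 1.873]
force: [-1.9, -0.7, 5.2]
gripper_width: 0.22
```

apply_moves([
  [[-0.56,0,-0.2,2,0],[-0.56,0,0,0,0]],
])

```text
clock: 5.1
ee_pos: [436.7, 167.5, 75.6]
ee_rot: [-3.142, -0.0, 1.873]
force: [-3.0, -0.5, 4.5]
gripper_width: 0.218
```

apply_moves([
  [[-0.56,0,-0.1,2,0],[-0.56,0,0,0,0]],
])

```text
clock: 5.3
ee_pos: [436.6, 167.5, 73.7]
ee_rot: [-3.142, -0.0, 1.873]
force: [-2.4, -1.1, 4.6]
gripper_width: 0.223
```

apply_moves([
  [[-0.56,0,-0.1,2,0],[-0.56,0,0,0,0]],
])

```text
clock: 5.5
ee_pos: [436.5, 167.4, 71.7]
ee_rot: [-3.142, -0.0, 1.873]
force: [-1.8, -0.8, 5.5]
gripper_width: 0.219
```

apply_moves([
  [[-0.56,0,-0.1,2,0],[-0.56,0,0,0,0]],
])

```text
clock: 5.7
ee_pos: [436.4, 167.4, 69.7]
ee_rot: [-3.142, -0.0, 1.873]
force: [-2.3, -0.6, 5.2]
gripper_width: 0.22
```

apply_moves([
  [[-0.56,0,0,2,0],[-0.56,0,0,0,0]],
])

```text
clock: 5.9
ee_pos: [436.4, 167.4, 67.7]
ee_rot: [-3.141, -0.0, 1.873]
force: [-3.1, -0.2, 3.9]
gripper_width: 0.218
```

apply_moves([
  [[-0.56,0,0,1,0],[-0.56,0,0,0,0]],
])

```text
clock: 6.1
ee_pos: [436.3, 167.4, 66.7]
ee_rot: [-3.141, -0.0, 1.873]
force: [-2.3, -1.1, 4.8]
gripper_width: 0.221
```

apply_moves([
  [[-0.56,0,0,2,0],[-0.56,0,0,0,0]],
])

```text
clock: 6.3
ee_pos: [436.4, 167.4, 64.7]
ee_rot: [3.142, -0.0, 1.873]
force: [-2.8, 0.5, 5.0]
gripper_width: 0.218
```

apply_moves([
  [[-0.56,0,0,1.5,0],[-0.56,0,0,0,0]],
])

```text
clock: 6.5
ee_pos: [436.4, 167.4, 63.2]
ee_rot: [-3.141, -0.0, 1.873]
force: [-2.7, -1.3, 4.3]
gripper_width: 0.223
```

apply_moves([
  [[-0.56,0,0,1,0],[-0.56,0,0,0,0]],
])

```text
clock: 6.7
ee_pos: [436.4, 167.4, 62.2]
ee_rot: [-3.141, -0.0, 1.873]
force: [-2.1, -1.5, 4.9]
gripper_width: 0.223
```

apply_moves([
  [[-0.56,0,0,2,0],[-0.56,0,0,0,0]],
])

```text
clock: 6.9
ee_pos: [436.3, 167.4, 60.4]
ee_rot: [-3.141, -0.0, 1.873]
force: [-3.6, -1.5, 8.1]
gripper_width: 0.221
```

apply_moves([
  [[-0.56,0,0,1.5,0],[-0.56,0,0,0,0]],
])

```text
clock: 7.1
ee_pos: [436.3, 167.4, 59.1]
ee_rot: [-3.142, -0.0, 1.873]
force: [-5.0, -1.5, 12.0]
gripper_width: 0.222
```

apply_moves([
  [[-0.56,0,0,1,0],[-0.56,0,0,0,0]],
])

```text
clock: 7.3
ee_pos: [436.3, 167.4, 58.3]
ee_rot: [3.141, 0.0, 1.873]
force: [-6.1, -1.8, 13.6]
gripper_width: 0.222
```

apply_moves([
  [[-0.56,0,0,1,0],[-0.56,0,0,0,0]],
])

```text
clock: 7.5
ee_pos: [436.3, 167.4, 57.5]
ee_rot: [3.142, 0.0, 1.873]
force: [-5.4, -1.7, 15.1]
gripper_width: 0.216
```

apply_moves([
  [[-0.56,2,0,0,0],[-0.56,2,0,0,0],[-0.56,2,0,0,0],[-0.56,0,0,0,0]],
])

```text
clock: 7.9
ee_pos: [434.9, 172.4, 57.6]
ee_rot: [3.141, 0.001, 1.874]
force: [-4.5, -7.4, 15.1]
gripper_width: 0.218
```

apply_moves([
  [[-0.56,1,0,0.5,0],[-0.56,2,0,0,0],[-0.56,2,0,0,0],[-0.56,2,0,0,0],[-0.56,0,0,0,0]],
])

```text
clock: 8.4
ee_pos: [433.1, 179.0, 57.2]
ee_rot: [3.141, 0.002, 1.874]
force: [-4.9, -7.8, 16.0]
gripper_width: 0.221
```

```bash
python3 - <<'E'
from h import *
s=st();R=Ro.from_euler('xyz',s['ee_rot']).as_matrix();print(R.T@s['force'])
for n in ["wrist","scene"]:
    p,d=bot.grab_frame(n);cv2.imwrite(f"pics/{n}2.png",p[:,:,::-1])
p=cv2.imread("pics/scene2.png")[130:250,150:310];cv2.imwrite("pics/scene2c.png",cv2.resize(p,None,fx=4,fy=4,interpolation=cv2.INTER_CUBIC))
E
```

```text
t 8.4 pos [433.1 179.   57.2] rot [3.141e+00 2.000e-03 1.874e+00] F [-4.9 -7.8 16. ] w 0.221
[ -5.9935023   -6.97893885 -15.97918733]
```

View pics/wrist2.png

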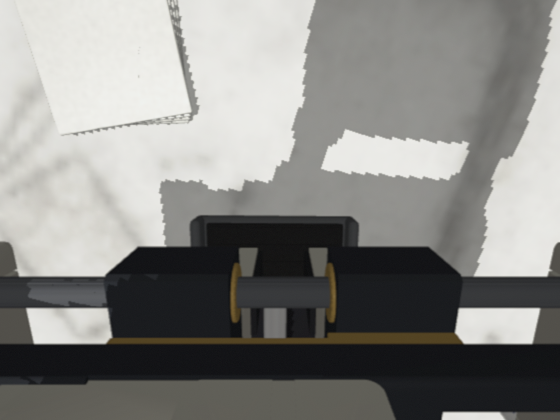

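View pics/scene2c.png

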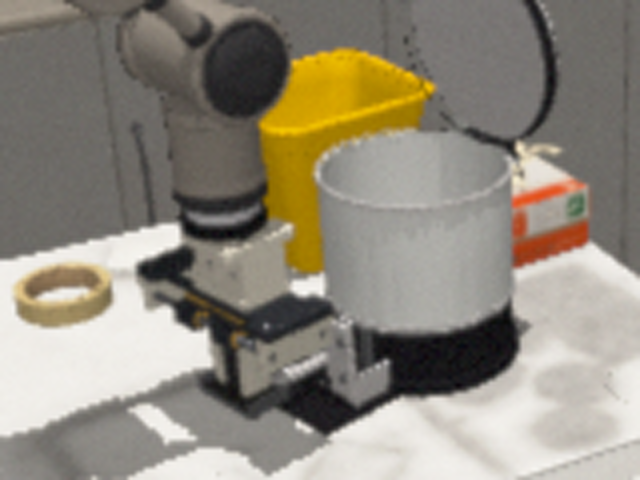

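The wrist view puts the tread centre at column 274 against 284 for the fingers. The finger is therefore against the +y lip and the pedal is sliding; the lid is up. I continue.

apply_moves([
  [[-0.56,2,0,0,0],[-0.56,2,0,0,0],[-0.56,2,0,0,0],[-0.56,2,0,0,0],[-0.56,0,0,0,0]],
])

```text
clock: 9.0
ee_pos: [430.8, 186.7, 57.3]
ee_rot: [3.14, 0.002, 1.874]
force: [-3.1, -8.4, 16.1]
gripper_width: 0.221
```

apply_moves([
  [[-0.56,2,0,0,0],[-0.56,2,0,0,0],[-0.56,2,0,0,0],[-0.56,2,0,0,0],[-0.56,0,0,0,0]],
])

```text
clock: 9.5
ee_pos: [428.6, 194.4, 57.3]
ee_rot: [3.14, 0.002, 1.874]
force: [-3.0, -7.5, 15.2]
gripper_width: 0.219
```

apply_moves([
  [[-0.56,1,0,0,0],[-0.56,1,0,0,0],[-0.56,0,0,0,0]],
])

```text
clock: 9.8
ee_pos: [428.0, 196.2, 57.3]
ee_rot: [3.14, 0.002, 1.874]
force: [-3.4, -7.3, 15.8]
gripper_width: 0.218
```

apply_moves([
  [[-0.56,1,0,0,0],[-0.56,1,0,0,0],[-0.56,0,0,0,0]],
])

```text
clock: 10.1
ee_pos: [427.5, 198.1, 57.3]
ee_rot: [3.14, 0.002, 1.874]
force: [-3.2, -8.7, 15.1]
gripper_width: 0.223
```

```bash
python3 - <<'E'
from h import *
s=st();R=Ro.from_euler('xyz',s['ee_rot']).as_matrix();print(R.T@s['force'])
for n in ["wrist"]:
    p,d=bot.grab_frame(n);cv2.imwrite(f"pics/{n}3.png",p[:,:,::-1])
E
```

```text
t 10.1 pos [427.5 198.1  57.3] rot [3.140e+00 2.000e-03 1.874e+00] F [-3.2 -8.7 15.1] w 0.223
[ -7.324836   -5.6300723 -15.0555487]
```

View pics/wrist3.png

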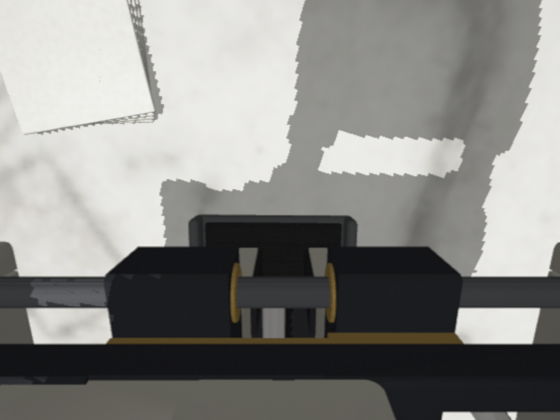

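apply_moves([
  [[-0.56,1,0,0,0],[-0.56,1,0,0,0],[-0.56,0,0,0,0]],
])

```text
clock: 10.45
ee_pos: [426.9, 200.0, 57.3]
ee_rot: [3.14, 0.002, 1.874]
force: [-2.7, -7.4, 14.3]
gripper_width: 0.217
```

apply_moves([
  [[-0.56,1,0,0.2,0],[-0.56,1,0,0,0],[-0.56,0,0,0,0]],
])

```text
clock: 10.75
ee_pos: [426.5, 201.8, 57.2]
ee_rot: [3.139, 0.002, 1.874]
force: [-2.5, -8.6, 15.3]
gripper_width: 0.22
```

```bash
python3 - <<'E'
from h import *
s=st();R=Ro.from_euler('xyz',s['ee_rot']).as_matrix();print(R.T@s['force'])
for n in ["wrist","top"]:
    p,d=bot.grab_frame(n);cv2.imwrite(f"pics/{n}4.png",p[:,:,::-1])
p=p[130:250,130:290,::-1];cv2.imwrite("pics/top4c.png",cv2.resize(p,None,fx=4,fy=4,interpolation=cv2.INTER_CUBIC))
E
```

```text
t 10.75 pos [426.5 201.8  57.2] rot [3.139e+00 2.000e-03 1.874e+00] F [-2.5 -8.6 15.3] w 0.22
[ -7.47378137  -4.87944829 -15.31269228]
```

View pics/wrist4.png

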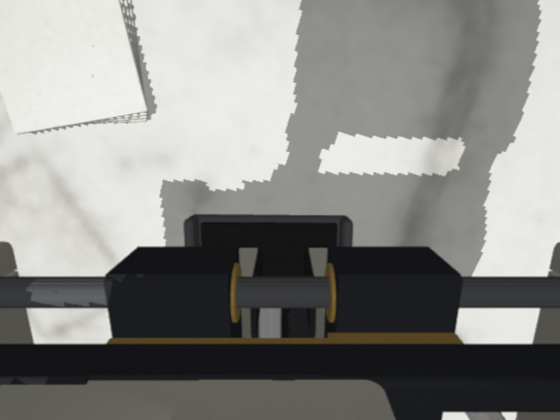

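View pics/top4c.png

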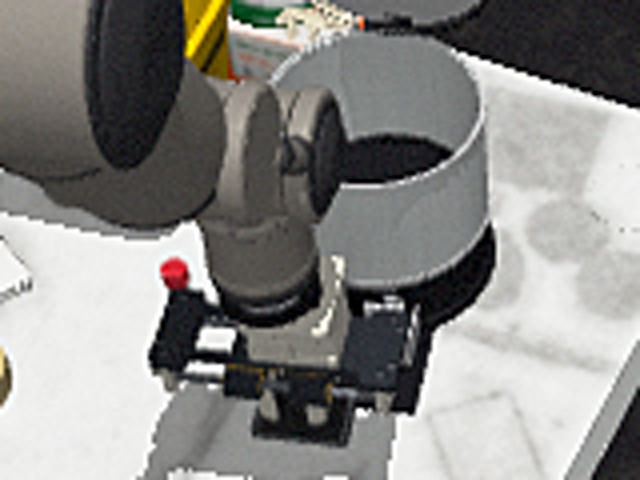

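The tread slipped about 5 px relative to the fingers, so the pedal is at its end stop. I release upward.

apply_moves([
  [[-0.56,-1,0,-1,0],[-0.56,0,0,-1,0],[-0.56,0,0,-1,0],[-0.56,0,0,-1,0],[-0.56,0,0,-2,0],[-0.56,0,0,-2,0],[-0.56,0,0,-2,0],[-0.56,0,0,0,0]],
])

```text
clock: 11.65
ee_pos: [425.9, 201.9, 66.1]
ee_rot: [3.141, -0.0, 1.873]
force: [-0.3, 0.4, -0.1]
gripper_width: 0.22
```

apply_moves([
  [[-0.56,0,0,-3,0],[-0.56,0,0,-5,0],[-0.56,0,0,-10,0],[-0.56,0,0,-20,0],[-0.56,0,0,-30,0],[-0.56,0,0,-30,0],[-0.56,0,0,-20,0],[-0.56,0,0,0,0]],
])

```text
clock: 12.45
ee_pos: [427.3, 202.3, 187.5]
ee_rot: [3.135, 0.0, 1.873]
force: [0.1, 0.1, -0.6]
gripper_width: 0.219
```

```bash
python3 - <<'E'
from h import *
s=st()
# goals: above cassette
for n in ["wrist","top","scene"]:
    p,d=bot.grab_frame(n);cv2.imwrite(f"pics/{n}5.png",p[:,:,::-1]);np.save(f"pics/{n}5.npy",d)
p=cv2.imread("pics/scene5.png")[130:250,150:310];cv2.imwrite("pics/scene5c.png",cv2.resize(p,None,fx=4,fy=4,interpolation=cv2.INTER_CUBIC))
E
```

```text
t 12.45 pos [427.3 202.3 187.5] rot [3.135 0.    1.873] F [ 0.1  0.1 -0.6] w 0.219
```

View pics/wrist5.png

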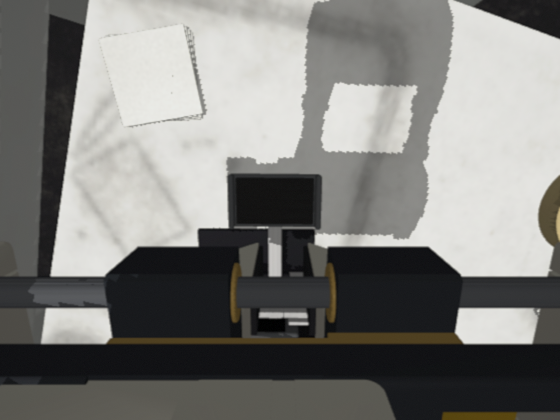

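View pics/scene5c.png

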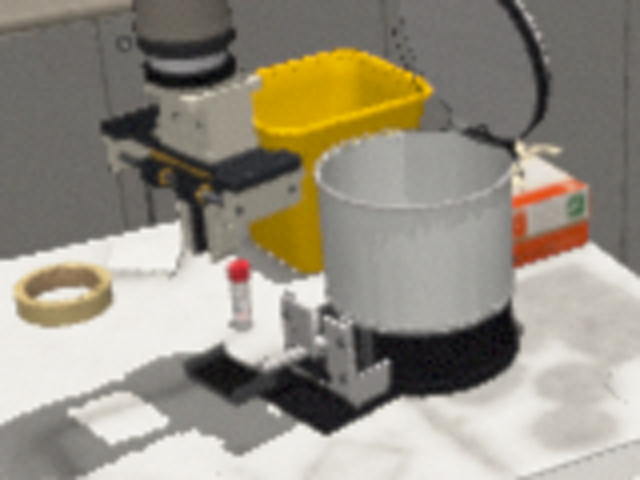

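The lid stays up by itself and the tread is low at scene crop (235,370), so it is caught. I measure the latched tread and the lid, then go for the cassette.

```bash
python3 - <<'E'
from h import *
a=np.array([634.8,230.5]);ex=np.array([np.cos(.303),np.sin(.303)]);ey=np.array([-ex[1],ex[0]])
for n in ["top","scene"]:
    W=cloud(n,np.load(f"pics/{n}5.npy"));D=W[...,:2]-a
    B=np.stack([D@ex,D@ey,W[...,2]],-1)
    m=(B[...,2]>30)&(B[...,2]<72)&(B[...,0]>-245)&(B[...,0]<-175)&(abs(B[...,1])<80)
    Q=B[m];print(n,m.sum(),'tread',Q.mean(0),np.percentile(Q,[2,98],0).round(1).tolist())
    m=(B[...,2]>225)&(B[...,0]>10)&(B[...,0]<200)&(abs(B[...,1])<110)&(B[...,2]<400)
    Q=B[m];print(' lid',m.sum(),Q.min(0) if len(Q) else '')
    if len(Q):
        for z in range(225,400,25):
            q=Q[abs(Q[:,2]-z)<12]; 
            if len(q):print(z,np.percentile(q[:,0],[2,50,98]))
print(delta([459.5,-297,100]),delta([459.5,-297,22]))
E
```

```text
top 329 tread [-212.35512257   27.5867527    51.55660581] [[-234.1, -11.1, 43.6], [-180.3, 64.4, 61.0]]
 lid 1483 [ 44.30340092 -96.20162199 225.07846837]
225 [80.65320468 86.39387273 89.76413382]
250 [72.25083844 82.3976661  87.16996693]
275 [72.18134232 77.78969831 81.61046729]
300 [63.75534599 72.42185631 77.42987789]
325 [58.36693393 67.33002896 72.5747562 ]
350 [50.66271503 62.2544881  68.79408527]
375 [45.18542724 54.9996843  67.87740729]
scene 200 tread [-212.67718053   24.43906091   51.4472348 ] [[-232.9, -14.4, 44.2], [-186.4, 65.9, 60.0]]
 lid 1154 [ 46.75306833 -98.88954892 225.09670124]
225 [75.04945908 86.63281764 92.25322606]
250 [71.56551215 83.37742474 88.18059932]
275 [68.13337242 78.33076924 84.42072298]
300 [64.8200099  73.24350887 78.3778271 ]
325 [56.07075829 67.95202973 74.36230752]
350 [51.97178288 63.02200464 70.49324673]
375 [47.06063069 56.97411146 67.37374455]
[-486.19241006 -115.7920895    83.72571714] [-486.19917396 -115.74012241  161.72569954]
```

apply_moves([
  [[-0.56,-20,-5,-10,0],[-0.56,-40,-10,0,0],[-0.56,-44,-10,0,0],[-0.56,-44,-10,0,0],[0.3,-44,-11,0,0],[0.3,-44,-11,0,0],[0.3,-44,-11,0,0],[0.3,-44,-11,0,0],[0.3,-44,-11,0,0],[0.3,-44,-11,6,0],[0.3,-40,-9,8,0],[0.3,-25,-6,10,0]],
])

```text
clock: 13.8
ee_pos: [456.5, -290.9, 168.4]
ee_rot: [-3.141, -0.001, 1.871]
force: [0.1, 1.5, -1.0]
gripper_width: 0.652
```

apply_moves([
  [[0.3,-9,-2,10,0],[0.3,0,0,20,-4.2],[0.3,0,0,20,-4.2],[0.3,0,0,15,0],[0.3,0,0,0,0],[0.3,0,0,0,0]],
])

```text
clock: 14.4
ee_pos: [457.7, -296.5, 104.6]
ee_rot: [-3.141, -0.002, 2.02]
force: [0.4, 0.6, -0.2]
gripper_width: 0.651
```

```bash
python3 - <<'E'
from h import *
s=st();R=Ro.from_euler('xyz',s['ee_rot']).as_matrix()
p,d=bot.grab_frame("wrist");cv2.imwrite("pics/wrist6.png",p[:,:,::-1])
t,dt=bot.grab_frame("top");cv2.imwrite("pics/top6.png",cv2.resize(t[205:335,290:440,::-1],None,fx=4,fy=4,interpolation=cv2.INTER_CUBIC))
c=bot.get_calibration("wrist");K=c["intrinsics"];M=c["mount"];v,u=np.mgrid[0:420,0:560]
P=np.stack([(u-K[0,2])/K[0,0]*d,(v-K[1,2])/K[1,1]*d,d],-1)@M[:3,:3].T+M[:3,3]
W=P@R.T+s['ee_pos'];W[d<=0]=np.nan
br=p.min(-1).astype(int)
near=(np.hypot(W[...,0]-459.5,W[...,1]+297)<60)&(W[...,2]<40)
print(near.sum())
if near.sum():
    t=np.median(br[near]);print(t,br[near].max())
print(delta([459.5,-297,22]))
E
```

```text
t 14.4 pos [ 457.7 -296.5  104.6] rot [-3.141e+00 -2.000e-03  2.020e+00] F [ 0.4  0.6 -0.2] w 0.651
17677
98.0 231
[-0.29818527  1.13446257 83.65558432]
```

View pics/wrist6.png

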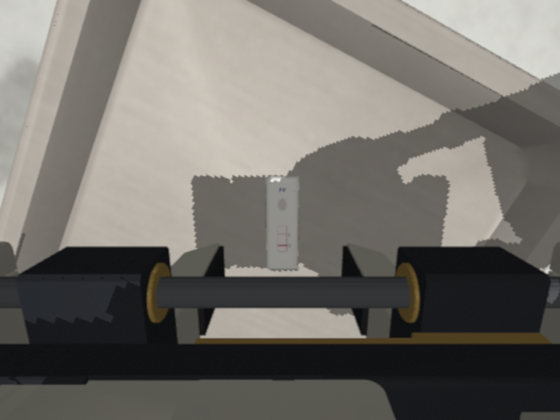

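View pics/top6.png

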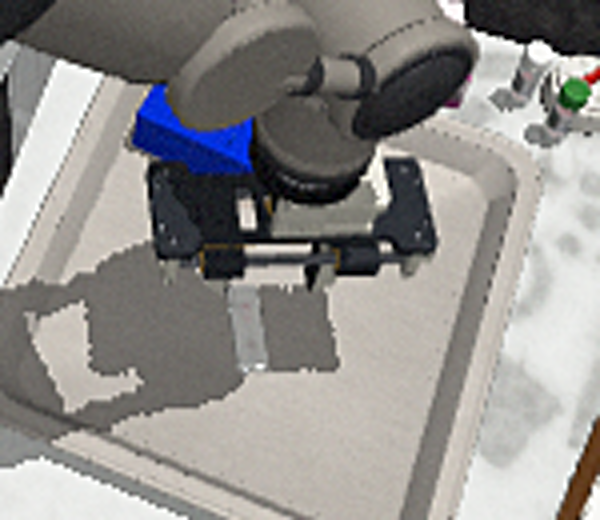

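Cassette at columns 266–299, rows 177–270 in the wrist view: upright and centred between the fingers. I check its centre along the tool's y.

```bash
python3 - <<'E'
from h import *
s=st();R=Ro.from_euler('xyz',s['ee_rot']).as_matrix()
c=bot.get_calibration("wrist");K=c["intrinsics"];M=c["mount"]
C=R@M[:3,3]+s['ee_pos']
for u,v in [(282.5,177),(282.5,270)]:
    r=R@M[:3,:3]@np.array([(u-K[0,2])/K[0,0],(v-K[1,2])/K[1,1],1]);k=(12-C[2])/r[2];w=C+k*r;print(w,R.T@(w-s['ee_pos']))
E
```

```text
t 14.5 pos [ 458.3 -297.2  105.7] rot [3.141e+00 1.000e-03 2.020e+00] F [ 1.1 -0.4  0.3] w 0.651
[ 429.80720504 -310.86177655   12.        ] [  0.12436476 -31.63750395  93.63709639]
[ 494.30552231 -279.85284842   12.        ] [3.37827316e-02 3.99276885e+01 9.36767923e+01]
```

apply_moves([
  [[0.3,0,3,20,0],[0.3,0,0,25,0],[0.3,0,0,18,0],[0.3,0,0,10,0],[0.3,0,0,6,0],[0.3,0,0,0,0],[0.3,0,0,0,0]],
])

```text
clock: 15.2
ee_pos: [461.0, -296.4, 26.8]
ee_rot: [3.141, 0.001, 2.02]
force: [-0.6, -0.2, 1.3]
gripper_width: 0.65
```

apply_moves([
  [[0.3,0,0,2.5,0],[0.3,0,0,2,0],[0.3,0,0,0,0]],
])

```text
clock: 15.5
ee_pos: [460.5, -296.0, 21.5]
ee_rot: [3.142, -0.0, 2.02]
force: [0.6, 1.1, -0.6]
gripper_width: 0.653
```

apply_moves([
  [[-1,0,0,0,0],[-1,0,0,0,0],[-1,0,0,0,0],[-1,0,0,0,0],[-1,0,0,0,0],[-1,0,0,0,0]],
])

```text
clock: 16.1
ee_pos: [460.6, -296.0, 21.5]
ee_rot: [3.142, -0.0, 2.02]
force: [0.7, -0.4, 0.6]
gripper_width: 0.256
```

Gripped at 23.6 mm. I lift and turn to the bin's heading.

apply_moves([
  [[-1,0,0,-10,0],[-1,0,0,-25,0],[-1,0,0,-40,0],[-1,0,0,-40,4.2],[-1,0,0,-40,4.2],[-1,0,0,-40,0],[-1,0,0,-40,0],[-1,0,0,-25,0],[-1,0,0,-8,0],[-1,0,0,0,0]],
])

```text
clock: 17.1
ee_pos: [460.7, -296.1, 290.5]
ee_rot: [3.14, 0.002, 1.873]
force: [0.3, -0.6, -0.3]
gripper_width: 0.257
```

```bash
python3 - <<'E'
from h import *
st();print(delta([598.5,219.2,285]))
p,d=bot.grab_frame("wrist");cv2.imwrite("pics/wrist7.png",p[:,:,::-1])
E
```

```text
t 17.1 pos [ 460.7 -296.1  290.5] rot [3.140e+00 2.000e-03 1.873e+00] F [ 0.3 -0.6 -0.3] w 0.257
[450.83983179 285.10099553   5.03516472]
```

View pics/wrist7.png

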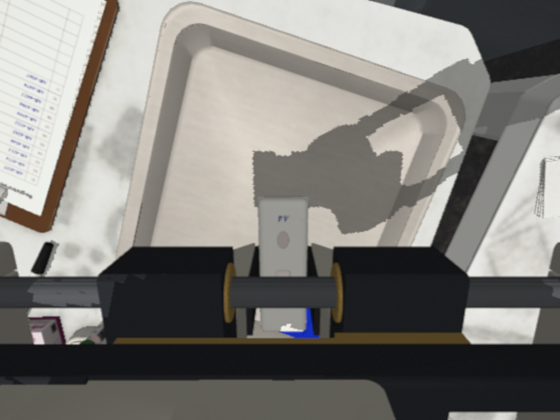

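The cassette is held level (columns 258–308). Over to the bin.

apply_moves([
  [[-1,15,10,0,0],[-1,30,18,0,0],[-1,38,18,0,0],[-1,38,18,0,0],[-1,38,18,0,0],[-1,38,18,0,0],[-1,38,18,0,0],[-1,38,18,0,0],[-1,38,20,0,0],[-1,38,20,0,0],[-1,36,20,0,0],[-1,30,20,0,0]],
])

```text
clock: 18.35
ee_pos: [542.2, 166.6, 287.2]
ee_rot: [-3.138, -0.001, 1.874]
force: [0.9, -1.0, 0.7]
gripper_width: 0.256
```

```bash
python3 - <<'E'
from h import *
st();print(delta([598.5,219.2,222]))
E
```

```text
t 18.35 pos [542.2 166.6 287.2] rot [-3.138e+00 -1.000e-03  1.874e+00] F [ 0.9 -1.   0.7] w 0.256
[33.3501408  69.72022765 64.9225674 ]
```

apply_moves([
  [[-1,20,25,0,0],[-1,13,25,0,0],[-1,2,15,0,0],[-1,0,5,10,0],[-1,0,0,20,0],[-1,0,0,20,0],[-1,0,0,12,0],[-1,0,0,4,0],[-1,0,0,0,0]],
])

```text
clock: 19.25
ee_pos: [599.1, 218.4, 222.7]
ee_rot: [-3.14, -0.0, 1.873]
force: [1.1, -0.8, 0.4]
gripper_width: 0.253
```

```bash
python3 - <<'E'
from h import *
st();print(delta([598.5,219.2,222]))
p,d=bot.grab_frame("scene");cv2.imwrite("pics/scene8.png",cv2.resize(p[80:250,130:330,::-1],None,fx=3.5,fy=3.5,interpolation=cv2.INTER_CUBIC))
E
```

```text
t 19.25 pos [599.1 218.4 222.7] rot [-3.14  -0.     1.873] F [ 1.1 -0.8  0.4] w 0.253
[ 0.98761741 -0.33985684  0.73712628]
```

View pics/scene8.png

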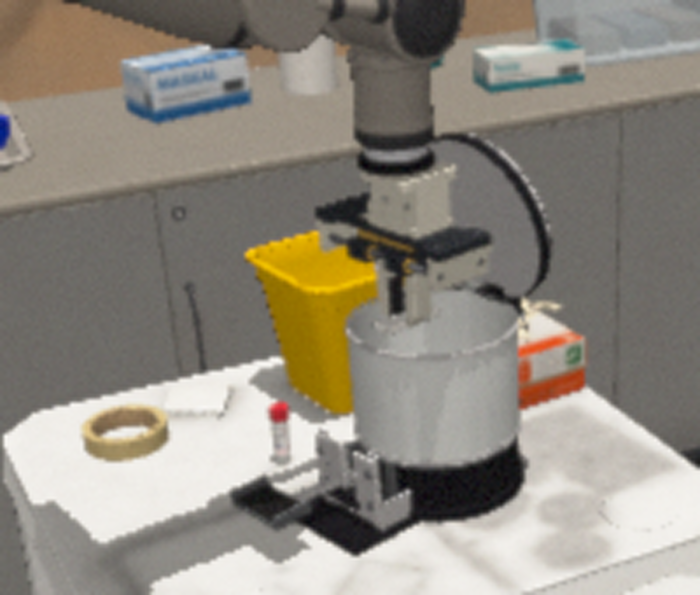

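Fingers are inside the mouth outline with the lid clear behind. I lower a little and release.

apply_moves([
  [[-1,0,0,6,0],[-1,0,0,6,0],[-1,0,0,0,0],[-0.1,0,0,0,0],[-0.1,0,0,0,0],[-0.1,0,0,0,0],[-0.1,0,0,0,0],[-0.1,0,0,-10,0],[-0.1,0,0,-30,0],[-0.1,0,0,-40,0],[-0.1,0,0,-20,0],[-0.1,0,0,0,0]],
])

```text
clock: 20.5
ee_pos: [600.7, 219.0, 316.3]
ee_rot: [3.133, 0.001, 1.873]
force: [-0.1, 0.5, -0.2]
gripper_width: 0.449
```

```bash
python3 - <<'E'
from h import *
st()
tr=np.array([634.8,230.5])+np.array([[np.cos(.303),-np.sin(.303)],[np.sin(.303),np.cos(.303)]])@np.array([-211,26]);print(tr,delta([*tr,110]))
p,d=bot.grab_frame("wrist");cv2.imwrite("pics/wrist9.png",p[:,:,::-1])
p,d=bot.grab_frame("top");cv2.imwrite("pics/top9.png",cv2.resize(p[100:260,110:310,::-1],None,fx=3.5,fy=3.5,interpolation=cv2.INTER_CUBIC))
E
```

```text
t 20.5 pos [600.7 219.  316.3] rot [3.133e+00 1.000e-03 1.873e+00] F [-0.1  0.5 -0.2] w 0.449
[425.65396496 192.3563763 ] [  26.77861069 -176.70483068  204.87395127]
```

View pics/wrist9.png

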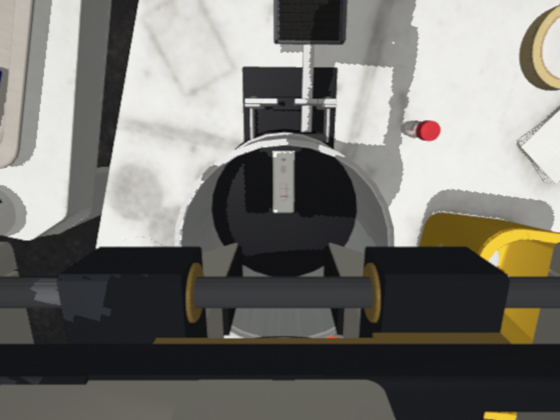

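View pics/top9.png

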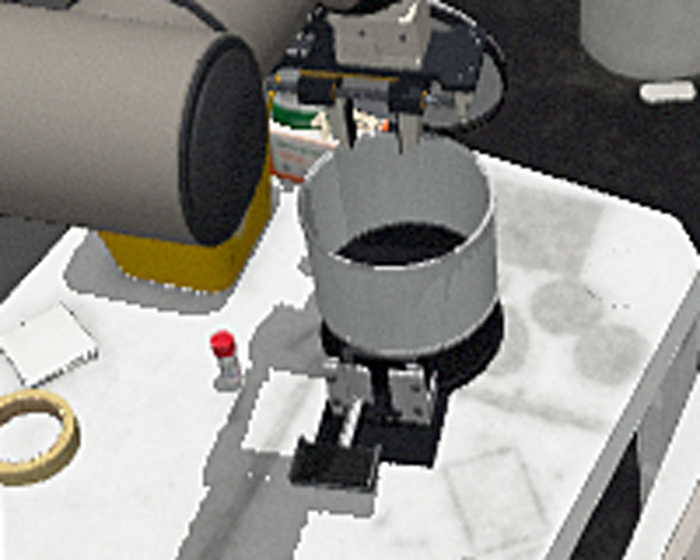

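The cassette lies in the bin at (283,182) in the wrist view, and the lid is still up. I go back over the tread.

apply_moves([
  [[-0.56,3,-20,0,0],[-0.56,4,-35,0,0],[-0.56,5,-35,0,0],[-0.56,5,-35,0,0],[-0.56,5,-30,10,0],[-0.56,5,-17,30,0],[-0.56,0,-5,40,0],[-0.56,0,0,40,0],[-0.56,0,0,40,0],[-0.56,0,0,25,0],[-0.56,0,0,10,0],[-0.56,0,0,0,0]],
])

```text
clock: 21.8
ee_pos: [421.3, 191.4, 115.0]
ee_rot: [-3.137, -0.0, 1.873]
force: [-0.2, -0.3, 0.7]
gripper_width: 0.218
```

```bash
python3 - <<'E'
from h import *
st();print(delta([425.65,192.36,70]))
p,d=bot.grab_frame("wrist");cv2.imwrite("pics/wrist10.png",p[:,:,::-1])
E
```

```text
t 21.8 pos [421.3 191.4 115. ] rot [-3.137 -0.     1.873] F [-0.2 -0.3  0.7] w 0.218
[-0.41819296  4.64010573 44.93570693]
```

View pics/wrist10.png

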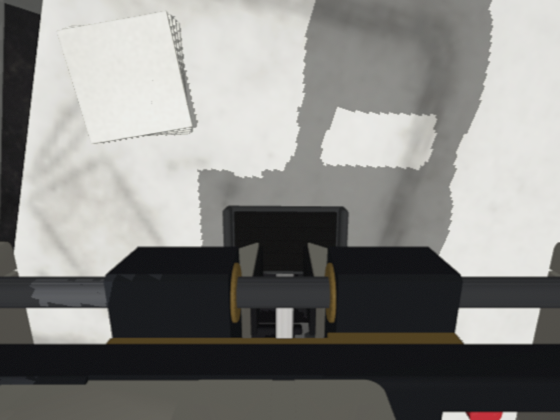

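Centred (tread columns 225–347). Descending.

apply_moves([
  [[-0.56,0,3,15,0],[-0.56,0,2,12,0],[-0.56,0,0,9,0],[-0.56,0,0,4,0],[-0.56,0,0,2,0],[-0.56,0,0,2,0],[-0.56,0,0,0,0]],
])

```text
clock: 22.55
ee_pos: [427.3, 193.3, 72.6]
ee_rot: [3.141, -0.0, 1.873]
force: [0.9, 0.9, -0.1]
gripper_width: 0.218
```

apply_moves([
  [[-0.56,0,0,2,0],[-0.56,0,0,2,0],[-0.56,0,0,0,0]],
])

```text
clock: 22.85
ee_pos: [427.2, 193.3, 68.4]
ee_rot: [-3.141, -0.0, 1.873]
force: [-0.5, -0.3, -1.3]
gripper_width: 0.223
```

apply_moves([
  [[-0.56,0,0,2,0],[-0.56,0,0,0,0]],
])

```text
clock: 23.05
ee_pos: [427.2, 193.3, 66.4]
ee_rot: [-3.141, -0.0, 1.873]
force: [0.9, 0.7, -0.2]
gripper_width: 0.221
```

apply_moves([
  [[-0.56,0,0,2,0],[-0.56,0,0,0,0]],
])

```text
clock: 23.25
ee_pos: [427.1, 193.2, 64.3]
ee_rot: [-3.141, -0.0, 1.873]
force: [0.2, -0.2, -0.3]
gripper_width: 0.221
```

apply_moves([
  [[-0.56,0,0,1.5,0],[-0.56,0,0,0,0]],
])

```text
clock: 23.45
ee_pos: [427.2, 193.2, 62.9]
ee_rot: [-3.141, -0.0, 1.873]
force: [-0.1, 0.4, 0.1]
gripper_width: 0.222
```

apply_moves([
  [[-0.56,0,0,1.5,0],[-0.56,0,0,0,0]],
])

```text
clock: 23.65
ee_pos: [427.4, 193.2, 61.7]
ee_rot: [3.141, 0.0, 1.873]
force: [-1.0, -1.5, 4.2]
gripper_width: 0.221
```

apply_moves([
  [[-0.56,0,0,1.5,0],[-0.56,0,0,0,0]],
])

```text
clock: 23.85
ee_pos: [427.4, 193.2, 60.4]
ee_rot: [3.141, 0.0, 1.873]
force: [-2.0, -1.3, 8.5]
gripper_width: 0.221
```

apply_moves([
  [[-0.56,0,0,1.5,0],[-0.56,0,0,0,0]],
])

```text
clock: 24.05
ee_pos: [427.3, 193.2, 59.2]
ee_rot: [3.141, 0.0, 1.873]
force: [-3.4, -2.8, 11.1]
gripper_width: 0.224
```

apply_moves([
  [[-0.56,0,0,1,0],[-0.56,0,0,0,0]],
])

```text
clock: 24.25
ee_pos: [427.3, 193.2, 58.4]
ee_rot: [3.141, 0.0, 1.873]
force: [-3.4, -2.0, 12.7]
gripper_width: 0.22
```

apply_moves([
  [[-0.56,0,0,1.3,0],[-0.56,0,0,0,0]],
])

```text
clock: 24.45
ee_pos: [427.3, 193.2, 57.2]
ee_rot: [3.141, 0.0, 1.873]
force: [-4.9, -2.8, 15.3]
gripper_width: 0.22
```

apply_moves([
  [[-0.56,0,0,0.4,0],[-0.56,0,0,0,0]],
])

```text
clock: 24.65
ee_pos: [427.3, 193.2, 57.0]
ee_rot: [3.141, 0.0, 1.873]
force: [-5.0, -2.5, 17.3]
gripper_width: 0.224
```

apply_moves([
  [[-0.56,-2,0,0,0],[-0.56,-2,0,0,0],[-0.56,-2,0,0,0],[-0.56,-2,0,0,0],[-0.56,0,0,0,0]],
])

```text
clock: 25.15
ee_pos: [429.2, 186.5, 57.0]
ee_rot: [3.141, -0.001, 1.873]
force: [-6.8, 4.6, 15.7]
gripper_width: 0.218
```

apply_moves([
  [[-0.56,-2,0,0,0],[-0.56,-2,0,0,0],[-0.56,-2,0,0,0],[-0.56,-2,0,0,0],[-0.56,0,0,0,0]],
])

```text
clock: 25.65
ee_pos: [431.6, 179.0, 57.0]
ee_rot: [3.141, -0.002, 1.873]
force: [-6.6, 4.7, 15.8]
gripper_width: 0.222
```

apply_moves([
  [[-0.56,-2,0,0,0],[-0.56,-2,0,0,0],[-0.56,-2,0,0,0],[-0.56,-2,0,0,0],[-0.56,0,0,0,0]],
])

```text
clock: 26.15
ee_pos: [434.0, 171.3, 57.0]
ee_rot: [3.141, -0.002, 1.873]
force: [-6.5, 5.0, 16.0]
gripper_width: 0.222
```

```bash
python3 - <<'E'
from h import *
st()
p,d=bot.grab_frame("wrist");cv2.imwrite("pics/wrist11.png",p[:,:,::-1])
E
```

```text
t 26.15 pos [434.  171.3  57. ] rot [ 3.141e+00 -2.000e-03  1.873e+00] F [-6.5  5.  16. ] w 0.222
```

View pics/wrist11.png

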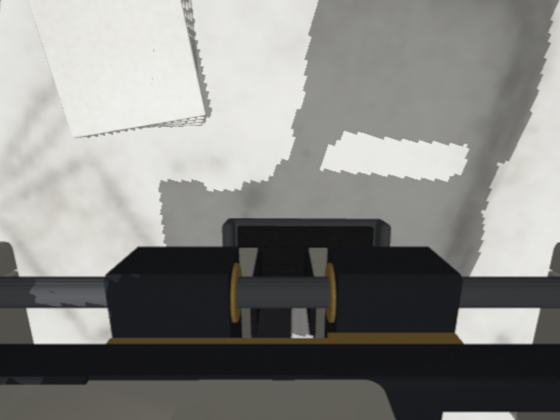

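The tread centre is at column 307, about 11 mm to +y of the tool, so the fingers slipped before carrying it. Roughly 13 mm remain.

apply_moves([
  [[-0.56,-2,0,0,0],[-0.56,-2,0,0,0],[-0.56,-2,0,0,0],[-0.56,-2,0,0,0],[-0.56,0,0,0,0]],
])

```text
clock: 26.7
ee_pos: [436.5, 163.7, 57.0]
ee_rot: [3.141, -0.002, 1.873]
force: [-6.5, 4.6, 15.3]
gripper_width: 0.222
```

```bash
python3 - <<'E'
from h import *
st()
p,d=bot.grab_frame("wrist");cv2.imwrite("pics/wrist12.png",p[180:300,150:450,::-1])
E
```

```text
t 26.7 pos [436.5 163.7  57. ] rot [ 3.141e+00 -2.000e-03  1.873e+00] F [-6.5  4.6 15.3] w 0.222
```

View pics/wrist12.png

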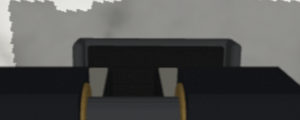

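The tread is carried along (223–390, unchanged). Continuing.

apply_moves([
  [[-0.56,-2,0,0,0],[-0.56,-2,0,0,0],[-0.56,-1,0,0,0],[-0.56,0,0,0,0]],
])

```text
clock: 27.15
ee_pos: [437.9, 159.0, 56.9]
ee_rot: [3.141, -0.002, 1.873]
force: [-6.3, 5.1, 15.5]
gripper_width: 0.221
```

apply_moves([
  [[-0.56,-1,0,0,0],[-0.56,-1,0,0,0],[-0.56,0,0,0,0]],
])

```text
clock: 27.45
ee_pos: [438.5, 157.2, 57.0]
ee_rot: [3.141, -0.002, 1.873]
force: [-6.5, 6.2, 15.2]
gripper_width: 0.221
```

```bash
python3 - <<'E'
from h import *
st()
p,d=bot.grab_frame("wrist");cv2.imwrite("pics/wrist13.png",p[180:300,150:450,::-1])
E
```

```text
t 27.45 pos [438.5 157.2  57. ] rot [ 3.141e+00 -2.000e-03  1.873e+00] F [-6.5  6.2 15.2] w 0.221
```

View pics/wrist13.png

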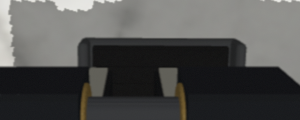

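The tread moved 6 px relative to the fingers again, so it is at the free end of the slot (shift ≈ 0 by the numbers). I ease it up at 10 mm/s.

apply_moves([
  [[-0.56,0,0,-1,0],[-0.56,0,0,-1,0],[-0.56,0,0,-1,0],[-0.56,0,0,-1,0],[-0.56,0,0,-1,0],[-0.56,0,0,-1,0]],
])

```text
clock: 28.1
ee_pos: [439.0, 156.5, 62.2]
ee_rot: [3.141, -0.0, 1.873]
force: [0.1, 1.4, 4.3]
gripper_width: 0.216
```

apply_moves([
  [[-0.56,0,0,-1,0],[-0.56,0,0,-1,0],[-0.56,0,0,-1,0],[-0.56,0,0,-1,0]],
])

```text
clock: 28.5
ee_pos: [439.3, 156.1, 66.0]
ee_rot: [3.141, -0.0, 1.873]
force: [0.3, 1.2, 3.5]
gripper_width: 0.22
```

```bash
python3 - <<'E'
from h import *
st()
p,d=bot.grab_frame("wrist");cv2.imwrite("pics/wrist14.png",p[180:300,150:450,::-1])
E
```

```text
t 28.5 pos [439.3 156.1  66. ] rot [ 3.141 -0.     1.873] F [0.3 1.2 3.5] w 0.22
```

View pics/wrist14.png

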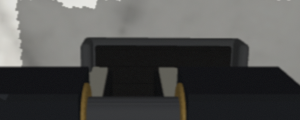

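Contact continues above the catch height (3.5 N at 66 mm), so the pedal is free. Continuing up.

apply_moves([
  [[-0.56,0,0,-1,0],[-0.56,0,0.1,-1,0],[-0.56,0,0.1,-1,0],[-0.56,0,0.1,-1,0],[-0.56,0,0.1,-1,0],[-0.56,0,0.1,-1,0],[-0.56,0,0.1,-1,0],[-0.56,0,0.1,-1,0],[-0.56,0,0.1,-1,0],[-0.56,0,0.1,-1,0],[-0.56,0,0.1,-1,0],[-0.56,0,0.1,-1,0]],
])

```text
clock: 29.75
ee_pos: [439.9, 156.4, 77.9]
ee_rot: [3.142, -0.0, 1.873]
force: [1.1, 1.6, 3.5]
gripper_width: 0.218
```

apply_moves([
  [[-0.56,0,0.1,-1,0],[-0.56,0,0.2,-1,0],[-0.56,0,0.1,-1,0],[-0.56,0,0.2,-1,0],[-0.56,0,0.1,-1,0],[-0.56,0,0.2,-1,0],[-0.56,0,0.1,-1,0],[-0.56,0,0.2,-1,0],[-0.56,0,0.1,-1,0],[-0.56,0,0.2,-1,0],[-0.56,0,0.2,-1,0],[-0.56,0,0.2,-1,0]],
])

```text
clock: 30.95
ee_pos: [441.5, 156.9, 89.8]
ee_rot: [-3.141, -0.0, 1.873]
force: [-0.8, 1.3, 3.5]
gripper_width: 0.222
```

apply_moves([
  [[-0.56,0,0.2,-1,0],[-0.56,0,0.2,-1,0],[-0.56,0,0.2,-1,0],[-0.56,0,0.2,-1,0],[-0.56,0,0.2,-1,0],[-0.56,0,0.2,-1,0],[-0.56,0,0.2,-1,0],[-0.56,0,0.2,-1,0],[-0.56,0,0.2,-1,0],[-0.56,0,0.2,-1,0],[-0.56,0,0.2,-1,0],[-0.56,0,0.2,-1,0]],
])

```text
clock: 32.15
ee_pos: [444.1, 157.6, 101.9]
ee_rot: [3.142, -0.0, 1.873]
force: [-2.3, 0.6, 3.6]
gripper_width: 0.22
```

apply_moves([
  [[-0.56,0,0.2,-1,0],[-0.56,0,0.2,-1,0],[-0.56,0,0.2,-1,0],[-0.56,0,0.2,-1,0],[-0.56,0,0.2,-1,0],[-0.56,0,0.2,-1,0],[-0.56,0,0.2,-1,0],[-0.56,0,0.2,-1,0]],
])

```text
clock: 32.95
ee_pos: [445.7, 158.2, 109.9]
ee_rot: [3.141, -0.0, 1.873]
force: [-1.2, 0.6, 2.5]
gripper_width: 0.219
```

```bash
python3 - <<'E'
from h import *
st()
p,d=bot.grab_frame("scene");cv2.imwrite("pics/scene15.png",cv2.resize(p[120:250,140:310,::-1],None,fx=4,fy=4,interpolation=cv2.INTER_CUBIC))
E
```

```text
t 32.95 pos [445.7 158.2 109.9] rot [ 3.141 -0.     1.873] F [-1.2  0.6  2.5] w 0.219
```

View pics/scene15.png

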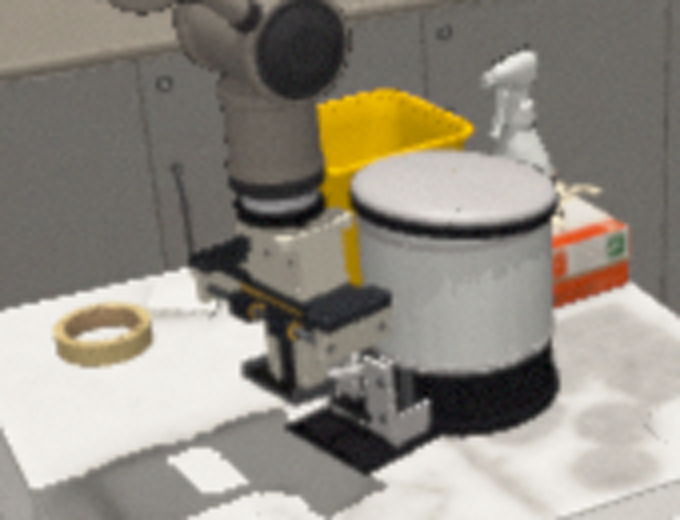

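The lid looks almost shut and the tread is still pressing lightly. I finish slowly.

apply_moves([
  [[-0.56,0,0.2,-0.7,0],[-0.56,0,0.2,-0.7,0],[-0.56,0,0.2,-0.7,0],[-0.56,0,0.2,-0.7,0],[-0.56,0,0.2,-0.7,0],[-0.56,0,0.2,-0.7,0],[-0.56,0,0.2,-0.7,0],[-0.56,0,0.2,-0.7,0],[-0.56,0,0.2,-0.7,0],[-0.56,0,0.2,-0.7,0],[-0.56,0,0,-0.7,0],[-0.56,0,0,-0.7,0]],
])

```text
clock: 34.2
ee_pos: [447.4, 158.7, 118.2]
ee_rot: [-3.141, -0.0, 1.873]
force: [-0.8, 0.6, 0.8]
gripper_width: 0.22
```

apply_moves([
  [[-0.56,0,0,-1,0],[-0.56,0,0,-1,0],[-0.56,0,0,-1,0],[-0.56,0,0,-1,0],[-0.56,0,0,-5,0],[-0.56,0,0,-15,0],[-0.56,0,-10,-25,0],[-0.56,0,-20,-30,0],[-0.56,0,-20,-30,0],[-0.56,0,-10,-10,0],[-0.56,0,0,0,0]],
])

```text
clock: 35.3
ee_pos: [390.1, 140.8, 238.6]
ee_rot: [3.138, 0.0, 1.873]
force: [1.5, -0.5, 0.1]
gripper_width: 0.22
```

```bash
python3 - <<'E'
from h import *
st()
for n in ["scene","top"]:
    p,d=bot.grab_frame(n);np.save(f"pics/{n}16.npy",d);cv2.imwrite(f"pics/{n}16.png",p[:,:,::-1])
a=np.array([634.8,230.5]);ex=np.array([np.cos(.303),np.sin(.303)]);ey=np.array([-ex[1],ex[0]])
for n in ["top","scene"]:
    for k in (0,16):
        W=cloud(n,np.load(f"pics/{n}{k}.npy"));D=W[...,:2]-a
        B=np.stack([D@ex,D@ey,W[...,2]],-1)
        m=(B[...,2]>75)&(B[...,2]<118)&(B[...,0]>-240)&(B[...,0]<-180)&(abs(B[...,1])<60)
        Q=B[m];print(n,k,'tread',m.sum(),Q.mean(0).round(1))
        m=(B[...,2]>195)&(np.hypot(B[...,0],B[...,1])<88)
        Q=B[m];c=np.linalg.lstsq(np.c_[Q[:,:2],np.ones(len(Q))],Q[:,2],rcond=None)[0];print('  lid',len(Q),c.round(3),Q[:,2].mean())
        m=(np.hypot(W[...,0]-492,W[...,1]-354)<40)&(W[...,2]>15);print('  vial',W[m].mean(0).round(1))
p=cv2.imread("pics/top16.png");cv2.imwrite("pics/top16c.png",cv2.resize(p[100:360,90:490],(800,520),interpolation=cv2.INTER_CUBIC))
p=cv2.imread("pics/scene16.png");cv2.imwrite("pics/scene16c.png",cv2.resize(p[120:250,140:310],None,fx=4,fy=4,interpolation=cv2.INTER_CUBIC))
E
```

```text
t 35.3 pos [390.1 140.8 238.6] rot [3.138 0.    1.873] F [ 1.5 -0.5  0.1] w 0.22
top 0 tread 303 [-207.2    1.5  101.4]
  lid 1642 [8.00000e-03 3.00000e-03 2.13631e+02] 213.561984998098
  vial [491.9 354.7  52.2]
top 16 tread 296 [-207.7    0.9  101.3]
  lid 954 [-0.00000e+00  5.70000e-02  2.15755e+02] 213.9141363726686
  vial [490.7 351.3  28.5]
scene 0 tread 183 [-207.2   -1.6  101.5]
  lid 710 [1.5000e-02 1.6000e-02 2.1355e+02] 213.2064299565455
  vial [494.6 352.3  51.5]
scene 16 tread 182 [-207.    -1.6  101.3]
  lid 702 [1.00000e-02 1.00000e-02 2.13479e+02] 213.25430617321905
  vial [495.4 351.9  51.4]
```

View pics/top16c.png

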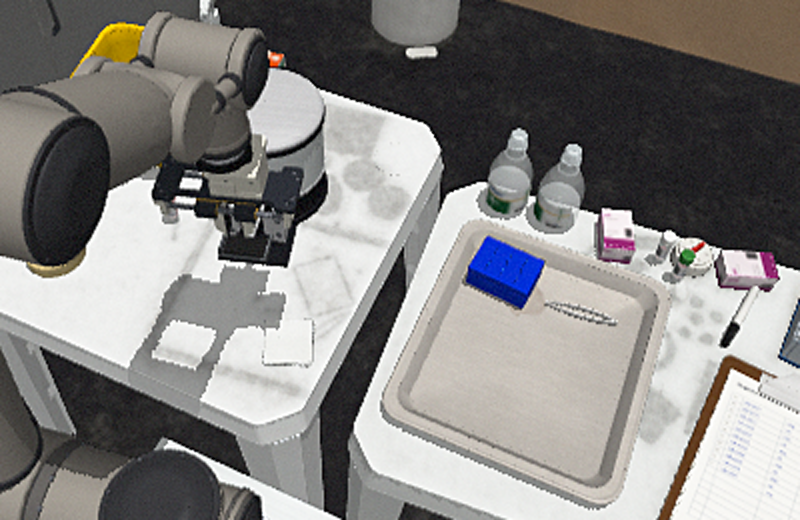

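View pics/scene16c.png

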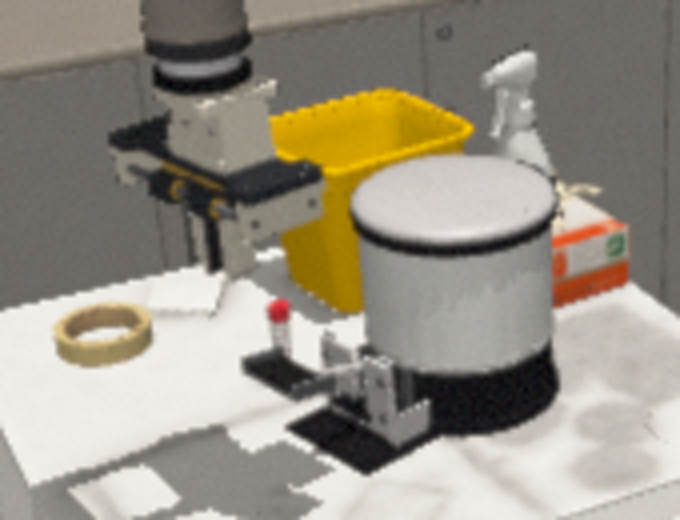

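The scene view shows the lid flat, the tread back at its starting pose (101 mm high, no sideways shift) and the vial at (280,325) unmoved. The tray now holds only the forceps and the blue block. The arm touches nothing, so I hand in.

```bash
python3 -c "
from plant import bot
print(bot.hand_in())"
```

```text
the job is handed in; nothing more can be done
None
```

The cassette is in the bin, the lid is shut again, and I handed the job in at about 35 s of the 70 s allowed.

- **Pedal down:** I pressed it onto the buffer, found by feel, and slid it under the catch at about 16 N. The lid stayed up by itself.
- **Cassette:** I gripped it across its width and dropped it about 37 mm in front of the mouth's centre. The wrist picture showed it on the bin floor.
- **Pedal up:** I pressed it again (at most 17.3 N read), slid it back to the free slot and eased it up over about 6 s, keeping contact to the top.

**Last checks:**
- **Tread:** it is back at its starting height and sideways position, within about 1 mm.
- **Lid:** in the scene camera, its height and tilt match the start picture.
- **Vial and forceps:** the scene camera puts the vial within 1 mm of where it was. The forceps look unmoved in the final top picture; I did not measure them.
- **Disagreement:** the top camera's lid-tilt and vial numbers differed from the start, because the arm partly blocked its view; I went by the scene camera.
- **Force readings:** I only saw forces at the end of each move, so short peaks in between were not seen.

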